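# Seat the ball of a swivel mount and set its clamp screw

### The job

Roll the loose steel ball across the rimmed tray of the swivel mount, without lifting it, until it drops into the round pocket. Then turn the winged clamp screw beside the pocket clockwise until it bottoms and back it off by a quarter of a turn, so that the ball stays in its pocket but can still swivel. Leave the other things on the bench where they are.

Things in the scene. Friction and masses are not known exactly. Their poses are not given: they have to be found in the camera images.
- mount: base plate of the swivel mount, bare aluminium, 200x124 mm and 14 mm thick, fixed to the bench (it does not move). Origin at the centre of its underside; z up, x along the 200 mm length from the tray end to the screw end, y across. The plate's top is at z = 14 mm. The tray is the flat inside of a rim 6 mm wide and 5 mm high: x from -94 to +40 mm, y from -56 to +56 mm. Nothing on the plate but the boss and screw stands higher than the rim.
- pocket (a point): centre of the mouth of the round pocket in the tray, level with the plate's top (mount x = +12 mm, y = 0); 36 mm in diameter, 9 mm deep, flat darker floor; axes as the mount's. Keep the arm clear of the tall instruments beside the mount: spectrometer (y over 0.24 m where x is over 0.43 m, 0.38 m tall), flow controller (y under -0.07 m where x is over 0.51 m, 0.26 m tall)
- ball_center (a point): centre of the loose plain steel ball, 30 mm in diameter, 0.08 to 0.15 kg, lying at rest somewhere in the tray at the end away from the screw (its axes mean nothing). On the tray its centre is 15 mm above the plate's top; in the pocket 6 mm above it. It rolls freely and coasts a few mm when pushed slowly.
- wing (a point): point on the axis of the winged clamp screw, 8 mm below the top of its wing. The wing is an upright flat steel bar 40 mm long, 9 mm thick, 28 mm high (from 20 mm below this point to 8 mm above it), over a round flange 22 mm in diameter; x along the wing's length, y across its thickness, z up; these axes turn with the screw. The screw stands on a boss 34 mm in diameter, 60 mm from the pocket's centre along the mount's x.
- clamp_screw (a joint): angle of the clamp screw, rad; grows when turned clockwise as seen from above. 3.0 is fully down (hard stop, bottomed), 0 is fully backed off; it starts at 1.9 to 2.5. Turning takes about 0.04 N m and it stays where it is left; it does not rise noticeably. A quarter of a turn is 1.57.
- beaker: bystander: clear plastic beaker, 56 mm across, 68 mm tall; origin at the centre of its underside
- amber_vial: bystander: brown glass vial with a black cap, 28 mm across, 49 mm tall; origin at the centre of its underside
- clear_vial: bystander: clear glass vial with a white cap, 28 mm across, 51 mm tall; origin at the centre of its underside
- cuvette_case: bystander: small clear case, 50x66 mm, 26 mm tall; origin at the centre of its underside
- forceps: bystander: steel forceps lying flat, 13x112x8 mm; origin at the centre of the underside
- note_pad: bystander: pad of green notes, 78x78 mm, 10 mm thick; origin at the centre of its underside

How it is judged:
On the way, in this order (a step that is already met when the one before it is completed fails the run):
1. the ball lies at rest in the pocket (horizontal distance between ball_center and pocket below 0.006 m and z of ball_center in the frame of mount below 0.024 m and linear speed of ball below 0.02 m/s), for 0.3 s.
2. the clamp screw is turned down until it bottoms (within 0.08 rad of its stop), the ball still in the pocket (horizontal distance between ball_center and pocket below 0.006 m and z of ball_center in the frame of mount below 0.024 m and value of joint clamp_screw above 2.92 rad), for 0.1 s.
At the end, for the whole second after the job is handed in: The ball is at rest in the pocket (centre within 6 mm of the pocket's axis, at most 24 mm above the mount's underside) and the clamp screw is at rest a quarter of a turn (1.57 +/- 0.3 rad) short of its stop, i.e. between 1.13 and 1.73 rad (all of step 1 and value of joint clamp_screw between 1.13 and 1.73 rad and velocity of joint clamp_screw between -0.05 and 0.05 rad/s); the robot touches nothing.
It fails at once if the ball is lifted more than 11 mm off the tray (z of ball_center in the frame of mount above 0.04 m).
It fails at once if another thing on the bench is moved by more than 30 mm (distance of any of beaker, amber_vial, clear_vial, cuvette_case, forceps, note_pad from where it was at the start of the episode above 0.03 m).
It also fails if it takes over 58 s, if anything falls off the work surface, if the arm or the gripper's body presses on something with over 40 N, if the wrist force passes 120 N, or if a joint passes its speed limit or range.

### The arm

A 7-joint arm with a two-finger parallel gripper is mounted at the origin on a cart in front of the work surface, level with it; the furniture and walls round the work are solid. World frame = base frame: x ahead of the robot, y to its left, z up, the work surface at z = 0. Lengths are in m, angles in rad, forces in N, time in s.
With the tool pointing down it reaches from about 0.35 to 0.9 m from the base axis. Payload 8.1 kg.
Tool frame: the origin (TCP) lies at the very end of the fingers, on their centre line; the grasp point (between the pads) lies 19 mm behind it (grasp_offset is the distance from the TCP to the grasp point, in m); z points along the fingers, y is the line along which they close (so a half turn about z gives the same grasp; the last joint's range is limited). The gripper opens to 92 mm and grips with 3 to 60 N. Pads are 19 mm wide; open, the fingers measure 130 mm over their backs; the gripper's body (75 mm by 190 mm) begins 47 mm behind the grasp point.
Start: joints at [1.178, 0.434, 0.025, 1.573, -0.012, 1.134, -0.075], TCP at [0.179, -0.599, 0.227] pointing down, gripper open.
Joint ranges: [-2.62, 2.62], [-0.44, 2.09], [-1.27, 1.32], [0.08, 2.57], [-1.32, 4.46], [0.12, 2], [-2.74, 2.74]. Speed limits (rad/s): [2.22, 2.22, 3.01, 3.01, 3.14, 3.14, 3.14].

### API

Orientations are given as a rotation vector (axis times angle).
In Python, from cell import observe, get_image, camera_params, sign_off, silhouettes, grasp_offset gives the robot as it stands. The module is installed in compiled form; this text tells all that it offers.
- The arm moves only by the tool jog_arm, never from a script. Its argument "motion" is a list that holds one entry, the list of rows, each a list of 7 numbers: the shift along the tool's x, y, z in m, then the turn, a rotation vector about the tool's x, y, z in rad, then the closure, from -1 (fully open) to 1 (shut), so that 0 is half open. In form: [[[dx, dy, dz, wx, wy, wz, hand], ...]]. A call has 1 to 10 rows; each row is the pose to reach, as a shift and turn from the pose commanded when the call began, along the tool's axes at that moment; what a row does not reach only later rows make up. A row lasts 1/12 s, in which the tool goes at most 41.7 mm and 7.16 degrees, less where a joint would pass 70% of its speed; a pose out of reach is approached as far as the arm can. A call with a gripper value outside its range is refused whole. The fingers move at their own pace and stop on an object; "force" is the grip in N (left out, the last holds). Time passes only in rows, so rows that repeat a pose let the fingers close. It gives the time, the measured TCP pose, the force, the opening and the grip force at its end, in the units of the state.
- observe(): the state, without advancing time (a new reading comes with each control period).
- get_image(name): name is "side" or "top"; returns the picture (400x640x3 uint8, red, green, blue); there is no depth.
- camera_params(name): a dict with "vertical_fov" (degrees; the focal length in pixels is half the picture's height over the tangent of half this angle, whatever the lens; pixels are square), "cx", "cy" (the principal point, pixels), "dist_coeffs" ([k1, k2, p1, p2, k3] as OpenCV has them; the pictures are not rectified), "T" (4x4, takes a point from camera to world coordinates). Camera axes: x right, y down, z forward; pixel columns grow to the right and rows downward; lengths in m; the calibration is good to about 2 mm. A picture is of the moment at which its call begins. camera_params takes no time and is no camera call.
- sign_off(): hands the job in; it is judged then, once.
Trained networks look in the newest picture that a camera, given by its name, has taken for a name from the list of things; names that differ only in an ending like _2 or _b are one class to them, and where a whole thing is asked for, a point or a joint stands for the part that bears it (a point fixed in the world has none). Each returns a list of dicts, best first, with "p" (0 to 1); they miss things now and then, are a little off and sometimes report something else, mostly with a low value. They report only what shows in the picture. A call takes as long as a camera call.
- silhouettes(query, camera): "mask" (400x640 bool, what is visible of it) and "pixel" ([column, row] in pixels, amid what is visible of it).
The state is a dict: "clock": time; "joints": joint angles; "dq": joint speeds; "joint_efforts": joint torques, N m; "position": TCP position; "ee_rot": TCP orientation; "force": force on the tool from outside, world axes, zero at the start; "ft_torque": the same for the moment, N m; "width": opening from 0.0 (shut) to 1.0 (fully open); "gripper_force": force on a finger pad.
Only numpy, scipy, OpenCV 4.12 (cv2) and the standard library are available. Lean on these libraries where they do the work, as an engineer would, in place of code of your own. Each camera call takes 0.05 s, during which the arm holds its last target. There are 200 camera calls.

## Working session

There is one attempt and no reset: what is moved stays moved. The work goes in short steps, Python scripts to look and compute and a tool call to move; the robot and the scene stay as the last step left them, time stands still between calls to the robot, and variables do not carry over. Pictures are saved under pics/ and viewed, at most 10 in all, crops included, and the job is handed in when it is done.

Besides the shell and the picture viewer there is one more tool, called after "Call:" in YAML: its name, and indented under it one key for each argument. jog_arm: Moves the arm, as the interface text tells. Its arguments: {"type":"object","properties":{"motion":{"type":"array"},"force":{"type":"number"}},"required":["motion"]}

```bash
mkdir -p pics; cat > h.py <<'E'
import numpy as np,cv2
from cell import *
from scipy.spatial.transform import Rotation as R
def K(n):
    p=camera_params(n);f=200/np.tan(np.radians(p["vertical_fov"])/2)
    return np.array([[f,0,p["cx"]],[0,f,p["cy"]],[0,0,1]]),np.array(p["dist_coeffs"]),np.array(p["T"])
def ray(n,px,z):
    k,d,T=K(n);u=cv2.undistortPoints(np.array(px,float).reshape(-1,1,2),k,d).reshape(-1,2)
    v=np.c_[u,np.ones(len(u))]@T[:3,:3].T;o=T[:3,3]
    return o+v*((z-o[2])/v[:,2])[:,None]
def proj(n,P):
    k,d,T=K(n);Ti=np.linalg.inv(T)
    return cv2.projectPoints(np.array(P,float).reshape(-1,1,3),cv2.Rodrigues(Ti[:3,:3])[0],Ti[:3,3],k,d)[0].reshape(-1,2)
def save(n,name,crop=None,s=1):
    im=get_image(n)[:,:,::-1]
    if crop: im=im[crop[1]:crop[3],crop[0]:crop[2]]
    cv2.imwrite("pics/"+name,cv2.resize(im,None,fx=s,fy=s,interpolation=cv2.INTER_CUBIC))
E
python3 - <<'E'
from h import *
np.set_printoptions(precision=4,suppress=True)
for n in("top","side"):
    save(n,n+"0.png"); k,d,T=K(n);print(n,k[0,0],T,d)
    for q in("mount","ball_center","wing"):
        for r in silhouettes(q,n)[:2]:
            m=r["mask"];ys,xs=np.nonzero(m);print(q,r["p"],r["pixel"],m.sum(),xs.min(),xs.max(),ys.min(),ys.max())
            np.save(f"m_{n}_{q}.npy",m) if r is not None else 0
s=observe();print(s["clock"],s["position"],s["ee_rot"],R.from_rotvec(s["ee_rot"]).as_matrix())
E
```

```text
top 430.38415469047965 [[ 0.0151 -0.9842  0.1764  0.2276]
 [-0.9999 -0.0148  0.0029  0.042 ]
 [-0.0002 -0.1764 -0.9843  1.5094]
 [ 0.      0.      0.      1.    ]] [-0.0833  0.      0.      0.      0.    ]
mount 0.6 [310.9, 186.5] 1756 291 328 158 212
ball_center 0.63 [306.9, 202.7] 52 302 309 199 206
wing 0.59 [307.1, 160.7] 67 302 312 159 166
side 425.65706651168625 [[-0.9511 -0.2453  0.188   0.2681]
 [-0.3088  0.7314 -0.608   0.7641]
 [ 0.0117 -0.6363 -0.7714  1.0286]
 [ 0.      0.      0.      1.    ]] [-0.009  0.     0.     0.     0.   ]
ball_center 0.62 [302.7, 224.8] 69 298 306 221 229
wing 0.5 [254.8, 206.9] 114 249 260 201 213
wing 0.15 [284.5, 219.7] 2085 248 317 198 245
0.4 [ 0.1786 -0.5989  0.2266] [-3.1085 -0.4534  0.    ] [[ 0.9583  0.2856 -0.0001]
 [ 0.2856 -0.9583  0.0002]
 [ 0.     -0.0002 -1.    ]]
```

```bash
python3 - <<'E'
from h import *
a=cv2.imread("pics/top0.png")[110:260,230:430];b=cv2.imread("pics/side0.png")[150:300,190:390]
z=lambda i:cv2.resize(i,None,fx=4,fy=4,interpolation=cv2.INTER_CUBIC)
cv2.imwrite("pics/topz.png",z(a));cv2.imwrite("pics/sidez.png",z(b))
np.set_printoptions(precision=4,suppress=True)
m=np.load("m_top_mount.npy").astype(np.uint8)
r=cv2.minAreaRect(cv2.findContours(m,0,2)[0][0]);print(r,ray("top",cv2.boxPoints(r),0.014))
print(ray("top",[306.5,202.5],.029),ray("side",[302.3,225],.029))
print(ray("top",[307.1,161.5],.05),ray("side",[254.8,206.9],.05))
E
```

```text
((309.1634521484375, 184.61477661132812), (53.645328521728516, 36.054649353027344), 86.42366790771484) [[0.6587 0.1528 0.014 ]
 [0.669  0.0233 0.014 ]
 [0.4737 0.0092 0.014 ]
 [0.4637 0.1357 0.014 ]]
[[0.4975 0.0879 0.029 ]] [[0.494  0.0947 0.029 ]]
[[0.64   0.0881 0.05  ]] [[0.6403 0.0916 0.05  ]]
```

View pics/topz.png

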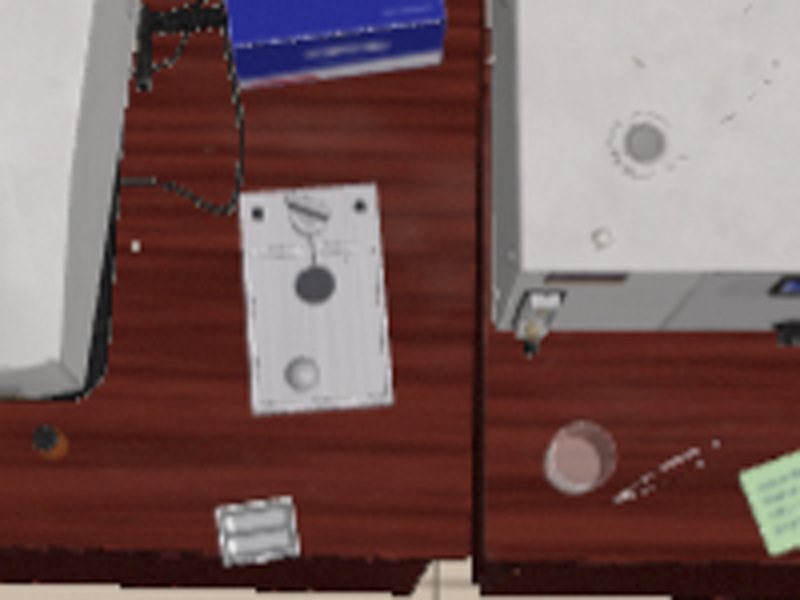

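View pics/sidez.png

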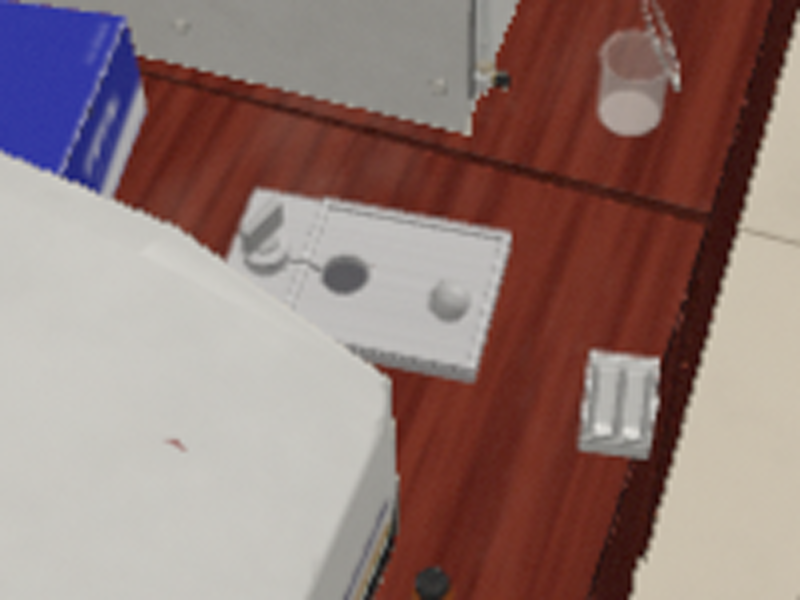

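View pics/side0.png

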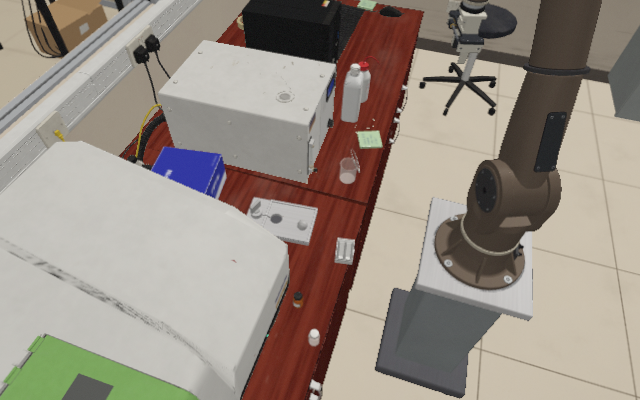

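The top view shows the mount upright: corners at about (290,158), (324,156), (328,210) and (293,213), pocket at (309,181), ball at (306,203) and wing near (307,163). The side views agree: pocket at (276,218), ball at (302,225), wing at (255,207). The spectrometer hides the mount's near left edge.

```bash
cat > fit.py <<'E'
from h import *
from scipy.optimize import least_squares
np.set_printoptions(precision=4,suppress=True)
t=lambda p:(np.array(p)/4+[230,110]-.4); s=lambda p:(np.array(p)/4+[190,150]-.4)
# mount-frame points (x,y,z) with pixels
obs=[("top",(100,62,14),t((240,192))),("top",(100,-62,14),t((375,184))),("top",(-100,-62,10),t((393,403))),("top",(-100,62,10),t((254,414))),
("top",(12,0,10),t((315,284))),("side",(12,0,12),s((345,273))),("side",(100,-62,14),s((255,188))),("side",(-100,-62,17),s((511,232))),("side",(-100,62,10),s((475,378)))]
def w(v,P):
    P=np.array(P)/1e3;c,q=np.cos(v[2]),np.sin(v[2]);return [v[0]+c*P[0]-q*P[1],v[1]+q*P[0]+c*P[1],P[2]]
f=lambda v:np.concatenate([proj(n,w(v,P))[0]-px for n,P,px in obs])
r=least_squares(f,[.565,.085,.05],loss="soft_l1")
v=r.x;np.save("mount.npy",v)
if __name__=="__main__":
    print(v,r.fun.reshape(-1,2))
    print("pocket",w(v,(12,0,14)),"screw",w(v,(72,0,50)))
    for n in("top","side"):
        px={"top":t((302,374)),"side":s((450,300))}[n];b=ray(n,px,.029)[0]
        c,q=np.cos(v[2]),np.sin(v[2]);d=b[:2]-v[:2];print("ball",b,"mount",d@[c,q],d@[-q,c])
    print("ball joint")
    bb=least_squares(lambda x:np.r_[proj("top",[*x,.029])[0]-t((302,374)),proj("side",[*x,.029])[0]-s((450,300))],[.5,.09]).x;d=bb-v[:2];print(bb,d@[c,q],d@[-q,c])
    for z in(.03,.04,.05,.06,.07):
        P=w(v,(72,0,z*1e3));print(z,proj("top",P)[0]*4-[920,440],proj("side",P)[0]*4-[760,600])
    print("wing ends",ray("top",[t((288,203)),t((325,222))],.055)); print("bluebox",ray("top",[t((242,88)),t((440,62))],0))
E
python3 fit.py
python3 - <<'E'
import cv2
a=cv2.imread("pics/top0.png")[152:172,292:326];b=cv2.imread("pics/side0.png")[192:225,240:270]
a=cv2.resize(a,None,fx=14,fy=14,interpolation=cv2.INTER_CUBIC);b=cv2.resize(b,None,fx=10,fy=10,interpolation=cv2.INTER_CUBIC)
b=cv2.copyMakeBorder(b,0,0,0,0,0);import numpy as np
c=np.zeros((max(a.shape[0],b.shape[0]),a.shape[1]+b.shape[1],3),np.uint8);c[:a.shape[0],:a.shape[1]]=a;c[:b.shape[0],a.shape[1]:]=b
cv2.imwrite("pics/wing.png",c)
E
```

```text
[0.5681 0.0832 0.0899] [[-0.3758  0.4529]
 [ 0.1838 -0.0413]
 [ 0.0281 -0.0274]
 [-0.2699 -0.1861]
 [-0.2262  0.1673]
 [-0.0443  0.1748]
 [ 0.2233 -0.2201]
 [ 0.0137  0.1322]
 [-0.2684 -1.043 ]]
pocket [np.float64(0.5800341628293841), np.float64(0.08425271554385814), np.float64(0.014)] screw [np.float64(0.6397920296061079), np.float64(0.08963763506928474), np.float64(0.05)]
ball [0.4953 0.0927 0.029 ] mount -0.07161998645206852 0.01605119462387503
ball [0.495  0.0936 0.029 ] mount -0.07184208743260216 0.01689995549338753
ball joint
[0.4952 0.0931] -0.07173298367526101 0.016473552876503622
0.03 [307.225  212.3385] [263.231  242.3707]
0.04 [306.9244 209.2856] [262.0637 234.083 ]
0.05 [306.6199 206.1933] [260.882  225.6917]
0.06 [306.3115 203.0605] [259.6856 217.1948]
0.07 [305.999  199.8867] [258.4741 208.5903]
wing ends [[0.6425 0.1073 0.055 ]
 [0.6257 0.0746 0.055 ]]
bluebox [[ 0.7674  0.1546  0.    ]
 [ 0.7954 -0.0276  0.    ]]
```

View pics/wing.png

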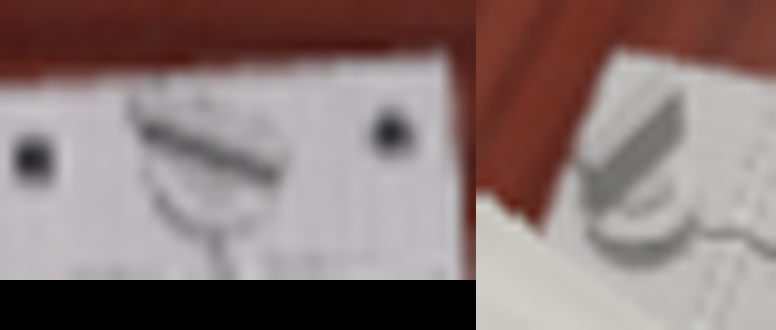

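```bash
cat > wing.py <<'E'
from fit import *
T=lambda p:np.array(p)/14+[292-.46,152-.46]; S=lambda p:np.array([(p[0]-476)/10+240-.45,p[1]/10+192-.45])
O=[("top",1,0,T((140,120))),("top",-1,0,T((282,166))),("top",1,1,T((150,142))),("top",-1,1,T((270,188))),
("side",-1,0,S((682,92))),("side",1,0,S((585,178))),("side",-1,1,S((684,138))),("side",1,1,S((592,218)))]
def pt(a,s,b,c): # a: zt,yaw,dx,dy
    C=np.array(w(v,(72,0,0)))+[a[2],a[3],a[0]-.028*b];u=np.array([np.cos(a[1]),np.sin(a[1]),0]);n=np.array([-u[1],u[0],0])
    return C+.02*s*u+.0045*n
g=lambda a:np.r_[np.concatenate([proj(n,pt(a,s,b,0))[0]-p for n,s,b,p in O]),np.array(a[2:])/.003]
r=least_squares(g,[.06,1.1,0,0],x_scale=[.01,.1,.003,.003]);print(r.x,np.degrees(r.x[1]));print(r.fun.reshape(-1,2));print("axis",w(v,(72,0,0))[:2]+r.x[2:])
E
python3 wing.py
```

```text
[ 0.062   1.2162  0.0019 -0.0007] 69.68370941717409
[[-0.5774 -0.8699]
 [-0.0313 -0.1545]
 [-0.9773 -0.2451]
 [ 0.9485  0.4028]
 [ 0.0482 -0.6959]
 [ 0.2479 -0.7623]
 [ 0.5806  0.6235]
 [ 0.4585  1.1043]
 [ 0.6384 -0.2341]]
axis [0.6417 0.0889]
```

```bash
cat > go.py <<'E'
import sys;from h import *
np.set_printoptions(precision=4,suppress=True)
s=observe();M=R.from_rotvec(s["ee_rot"]).as_matrix();yaw=np.degrees(np.arctan2(M[1,0],M[0,0]))
print("t",s["clock"],"pos",s["position"],"yaw",round(yaw,2),"tilt",M[2],"q",np.array(s["joints"]),"F",s["force"],s["ft_torque"],s["width"])
a=list(map(float,sys.argv[1:]))
for i in range(0,len(a),4):
    x,y,z,t=a[i:i+4];c,q=np.cos(np.radians(t)),np.sin(np.radians(t))
    Q=np.array([[c,q,0],[q,-c,0],[0,0,-1]])
    print(a[i:i+4],M.T@(np.array([x,y,z])-s["position"]),R.from_matrix(M.T@Q).as_rotvec())
E
python3 go.py .36 -.35 .22 5  .42 -.05 .20 -6  .46 .097 .15 -6
```

```text
t 0.4 pos [ 0.1786 -0.5989  0.2266] yaw 16.6 tilt [ 0.     -0.0002 -1.    ] q [ 1.1784  0.4346  0.025   1.5733 -0.0116  1.134  -0.0751] F [-0.3539 -0.3486  0.7483] [ 0.0248  0.0118 -0.0019] 1.0021845836265386
[0.36, -0.35, 0.22, 5.0] [ 0.245  -0.1867  0.0067] [-0.0002  0.      0.2024]
[0.42, -0.05, 0.2, -6.0] [ 0.3882 -0.457   0.0267] [-0.0002  0.      0.3944]
[0.46, 0.097, 0.15, -6.0] [ 0.4685 -0.5865  0.0768] [-0.0002  0.      0.3944]
```

Call:
jog_arm:
  motion:
    - [[0.245,-0.187,0.0,0,0,0.2,0.61],[0.245,-0.187,0.0,0,0,0.2,0.61],[0.245,-0.187,0.0,0,0,0.2,0.61],[0.245,-0.187,0.0,0,0,0.2,0.61],[0.245,-0.187,0.0,0,0,0.2,0.61],[0.245,-0.187,0.0,0,0,0.2,0.61],[0.245,-0.187,0.0,0,0,0.2,0.61],[0.245,-0.187,0.0,0,0,0.2,0.61],[0.28,-0.25,0.0,0,0,0.3,0.61],[0.28,-0.25,0.0,0,0,0.3,0.61]]

```text
clock: 1.23
position: [0.3763, -0.277, 0.2268]
ee_rot: [-3.141, 0.024, -0.001]
force: [0.6, 0.9, 0.0]
width: 0.321
gripper_force: 0.0
```

```bash
python3 go.py .42 -.05 .20 -6  .46 .097 .15 -6
```

```text
t 1.2333 pos [ 0.3763 -0.277   0.2268] yaw -0.87 tilt [ 0.0004 -0.0004 -1.    ] q [ 0.6017  0.1845 -0.0946  1.9351  0.0197  1.0227 -1.0875] F [0.6038 0.9309 0.0404] [ 0.0496 -0.0319  0.0561] 0.32138893471371704
[0.42, -0.05, 0.2, -6.0] [ 0.0402 -0.2276  0.0269] [-0.0004 -0.0004  0.0896]
[0.46, 0.097, 0.15, -6.0] [ 0.0779 -0.3752  0.0769] [-0.0004 -0.0004  0.0896]
```

Call:
jog_arm:
  motion:
    - [[0.04,-0.22,0.0,0,0,0.09,0.61],[0.04,-0.22,0.0,0,0,0.09,0.61],[0.04,-0.22,0.0,0,0,0.09,0.61],[0.04,-0.22,0.0,0,0,0.09,0.61],[0.04,-0.22,0.0,0,0,0.09,0.61],[0.06,-0.34,0.07,0,0,0.09,0.61],[0.06,-0.34,0.07,0,0,0.09,0.61],[0.06,-0.34,0.07,0,0,0.09,0.61],[0.06,-0.34,0.07,0,0,0.09,0.61],[0.06,-0.34,0.07,0,0,0.09,0.61]]

```text
clock: 2.07
position: [0.4384, 0.0655, 0.1549]
ee_rot: [-3.136, 0.146, 0.003]
force: [-0.8, -0.0, 1.0]
width: 0.196
gripper_force: 0.0
```

```bash
python3 go.py .465 .0965 .06 -6  .465 .0965 .023 -6
```

```text
t 2.0667 pos [0.4384 0.0655 0.1549] yaw -5.34 tilt [-0.0021 -0.0021 -1.    ] q [ 0.0406  0.2555 -0.3656  2.0637  0.1175  0.8431 -2.0565] F [-0.786  -0.0291  0.9846] [0.0126 0.0214 0.0351] 0.19607156596790293
[0.465, 0.0965, 0.06, -6.0] [ 0.0238 -0.0331  0.095 ] [-0.0021  0.0021  0.0115]
[0.465, 0.0965, 0.023, -6.0] [ 0.0239 -0.033   0.132 ] [-0.0021  0.0021  0.0115]
```

Call:
jog_arm:
  motion:
    - [[0.024,-0.033,0.04,0,0,0.011,0.61],[0.024,-0.033,0.07,0,0,0.011,0.61],[0.024,-0.033,0.095,0,0,0.011,0.61],[0.024,-0.033,0.095,0,0,0.011,0.61],[0.024,-0.033,0.095,0,0,0.011,0.61],[0.024,-0.033,0.095,0,0,0.011,0.61]]

```text
clock: 2.57
position: [0.4667, 0.09, 0.0631]
ee_rot: [3.137, -0.176, 0.002]
force: [1.0, 0.2, 0.7]
width: 0.199
gripper_force: 0.0
```

```bash
python3 go.py .465 .0965 .023 -6; python3 - <<'E'
from h import *
save("side","s1.png",(220,150,370,270),5)
for n in("top","side"):
    get_image(n);print([(r["p"],r["pixel"],ray(n,r["pixel"],.029)) for r in silhouettes("ball_center",n)[:1]])
E
```

```text
t 2.5667 pos [0.4667 0.09   0.0631] yaw -6.41 tilt [ 0.0011 -0.     -1.    ] q [-0.0541  0.4377 -0.321   2.0897  0.225   0.6453 -2.21  ] F [1.0102 0.1934 0.6894] [0.0137 0.0927 0.0084] 0.1990513885998659
[0.465, 0.0965, 0.023, -6.0] [-0.0025 -0.0063  0.0401] [-0.     -0.0011 -0.0072]
[]
[]
```

View pics/s1.png

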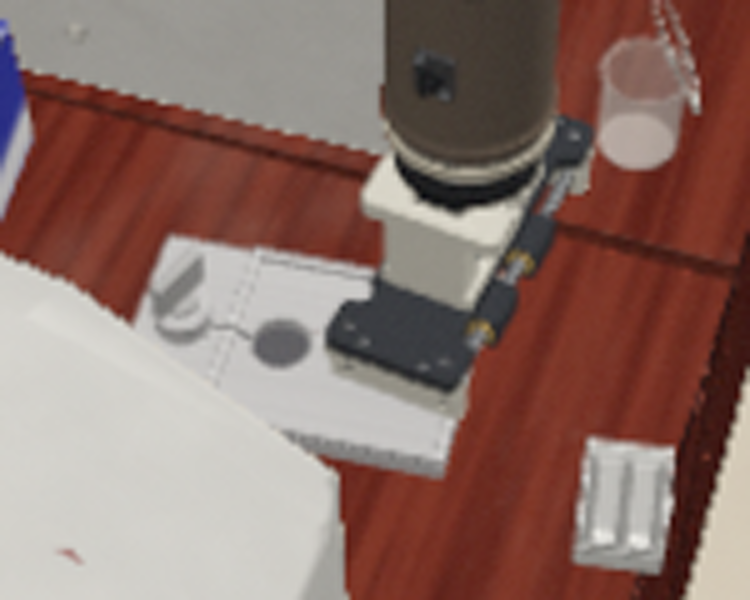

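The side view shows the gripper over the tray end, hiding the ball. The pocket is clear at crop (280,343), and the wing is at (183,285). Now I descend behind the ball.

Call:
jog_arm:
  motion:
    - [[-0.002,-0.006,0.0,0,0,0,0.61],[-0.002,-0.006,0.015,0,0,0,0.61],[-0.002,-0.006,0.03,0,0,0,0.61],[-0.002,-0.006,0.039,0,0,0,0.61],[-0.002,-0.006,0.039,0,0,0,0.61],[-0.002,-0.006,0.039,0,0,0,0.61],[-0.002,-0.006,0.039,0,0,0,0.61]]

```text
clock: 3.4
position: [0.4652, 0.0969, 0.0232]
ee_rot: [-3.137, 0.175, -0.001]
force: [-0.6, -0.4, 0.8]
width: 0.197
gripper_force: 0.0
```

```bash
python3 go.py .4835 .0945 .0235 -6 .5555 .0868 .0235 -6
```

```text
t 3.4 pos [0.4652 0.0969 0.0232] yaw -6.37 tilt [ 0.0005 -0.0002 -1.    ] q [-0.0959  0.5045 -0.2903  2.1195  0.2676  0.5509 -2.2631] F [-0.5671 -0.4353  0.8483] [ 0.0516 -0.003   0.026 ] 0.1970574093626203
[0.4835, 0.0945, 0.0235, -6.0] [ 0.0185  0.0003 -0.0002] [-0.0002 -0.0005 -0.0065]
[0.5555, 0.0868, 0.0235, -6.0] [ 0.0909 -0.     -0.0002] [-0.0002 -0.0005 -0.0065]
```

Call:
jog_arm:
  motion:
    - [[0.002,0,0,0,0,0,0.61],[0.004,0,0,0,0,0,0.61],[0.006,0,0,0,0,0,0.61],[0.008,0,0,0,0,0,0.61],[0.0095,0,0,0,0,0,0.61],[0.011,0,0,0,0,0,0.61],[0.0125,0,0,0,0,0,0.61],[0.014,0,0,0,0,0,0.61],[0.016,0,0,0,0,0,0.61],[0.018,0,0,0,0,0,0.61]]

```text
clock: 4.23
position: [0.4828, 0.0945, 0.0227]
ee_rot: [3.137, -0.175, -0.0]
force: [-1.2, 0.8, 1.5]
width: 0.199
gripper_force: 0.1
```

Call:
jog_arm:
  motion:
    - [[0.002,0,0,0,0,0,0.61],[0.004,0,0,0,0,0,0.61],[0.006,0,0,0,0,0,0.61],[0.008,0,0,0,0,0,0.61],[0.01,0,0,0,0,0,0.61],[0.012,0,0,0,0,0,0.61],[0.014,0,0,0,0,0,0.61],[0.016,0,0,0,0,0,0.61],[0.018,0,0,0,0,0,0.61],[0.02,0,0,0,0,0,0.61]]

```text
clock: 5.07
position: [0.5028, 0.0923, 0.0227]
ee_rot: [3.137, -0.175, -0.0]
force: [-0.3, 0.4, 0.3]
width: 0.194
gripper_force: 0.1
```

```bash
python3 go.py .5555 .0868 .0235 -6;python3 - <<'E'
from h import *
for n in("top","side"):
    get_image(n);print([(r["p"],r["pixel"],ray(n,r["pixel"],.029)) for r in silhouettes("ball_center",n)[:1]])
save("side","s2.png",(220,170,370,270),5)
E
```

```text
t 5.0667 pos [0.5028 0.0923 0.0227] yaw -6.37 tilt [-0.      0.0001 -1.    ] q [-0.0709  0.545  -0.289   2.0332  0.2655  0.5985 -2.223 ] F [-0.2817  0.3784  0.3293] [ 0.0371  0.0133 -0.0219] 0.19448143997386028
[0.5555, 0.0868, 0.0235, -6.0] [ 0.053  -0.0004 -0.0008] [ 0.0001  0.     -0.0065]
[(0.72, [318.6, 164.1], array([[0.63695546, 0.04765697, 0.029     ]]))]
[]
```

View pics/s2.png

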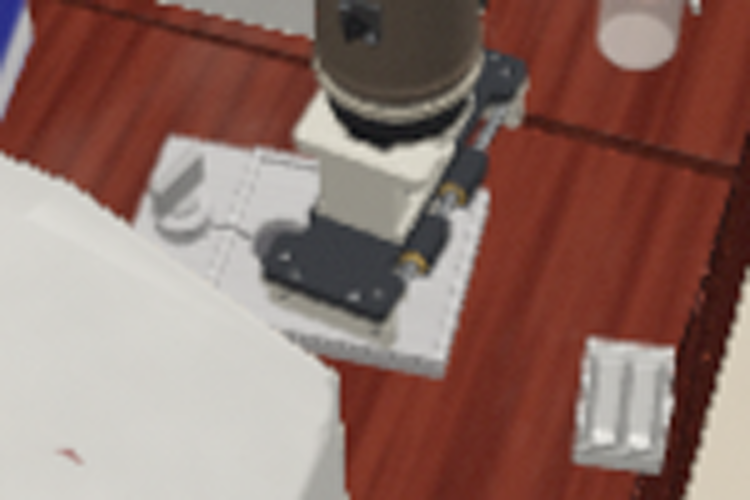

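Call:
jog_arm:
  motion:
    - [[0.002,0,0,0,0,0,0.61],[0.004,0,0,0,0,0,0.61],[0.006,0,0,0,0,0,0.61],[0.008,0,0,0,0,0,0.61],[0.01,0,0,0,0,0,0.61],[0.012,0,0,0,0,0,0.61],[0.014,0,0,0,0,0,0.61],[0.016,0,0,0,0,0,0.61],[0.018,0,0,0,0,0,0.61],[0.02,0,0,0,0,0,0.61]]

```text
clock: 6.15
position: [0.5227, 0.0901, 0.0227]
ee_rot: [3.137, -0.175, 0.0]
force: [0.0, 0.2, -0.5]
width: 0.195
gripper_force: 0.1
```

Call:
jog_arm:
  motion:
    - [[0.002,0,0,0,0,0,0.61],[0.004,0,0,0,0,0,0.61],[0.006,0,0,0,0,0,0.61],[0.008,0,0,0,0,0,0.61],[0.01,0,0,0,0,0,0.61],[0.012,0,0,0,0,0,0.61],[0.014,0,0,0,0,0,0.61],[0.016,0,0,0,0,0,0.61],[0.018,0,0,0,0,0,0.61],[0.02,0,0,0,0,0,0.61]]

```text
clock: 6.98
position: [0.5426, 0.0879, 0.0227]
ee_rot: [-3.137, 0.175, -0.0]
force: [0.2, 0.6, -0.7]
width: 0.197
gripper_force: 0.0
```

```bash
python3 go.py .5535 .087 .0235 -6
```

```text
t 6.9833 pos [0.5426 0.0879 0.0227] yaw -6.38 tilt [ 0.0001 -0.     -1.    ] q [-0.0503  0.5879 -0.2875  1.939   0.2627  0.6505 -2.1845] F [ 0.2334  0.6194 -0.6833] [ 0.0289  0.0411 -0.0269] 0.1968012012547138
[0.5535, 0.087, 0.0235, -6.0] [ 0.0109 -0.0003 -0.0008] [-0.     -0.0001 -0.0066]
```

Call:
jog_arm:
  motion:
    - [[0.002,0,0,0,0,0,0.61],[0.004,0,0,0,0,0,0.61],[0.006,0,0,0,0,0,0.61],[0.008,0,0,0,0,0,0.61],[0.0095,0,0,0,0,0,0.61],[0.011,0,0,0,0,0,0.61],[0.011,0,0,0,0,0,0.61],[0.011,0,0,0,0,0,0.61]]

```text
clock: 7.65
position: [0.5533, 0.0866, 0.0227]
ee_rot: [3.137, -0.175, -0.0]
force: [-1.0, 0.2, -0.6]
width: 0.192
gripper_force: 0.0
```

Call:
jog_arm:
  motion:
    - [[-0.015,0,0,0,0,0,0.61],[-0.03,0,-0.02,0,0,0,0.61],[-0.06,0,-0.05,0,0,0,0.61],[-0.09,0,-0.08,0,0,0,0.61],[-0.12,0,-0.11,0,0,0,0.61],[-0.14,0,-0.13,0,0,0,0.61],[-0.14,0,-0.13,0,0,0,0.61],[-0.14,0,-0.13,0,0,0,0.61]]

```text
clock: 8.32
position: [0.4142, 0.1025, 0.1541]
ee_rot: [-3.137, 0.173, -0.005]
force: [0.9, -0.9, -0.2]
width: 0.192
gripper_force: 0.0
```

```bash
python3 go.py;python3 - <<'E'
from h import *
for n in("top","side"):
    get_image(n);print([(r["p"],r["pixel"],ray(n,r["pixel"],.02)) for r in silhouettes("ball_center",n)[:2]])
z=lambda im:cv2.resize(im[:,:,::-1],None,fx=6,fy=6,interpolation=cv2.INTER_CUBIC)
cv2.imwrite("pics/c3.png",np.hstack([z(get_image("top")[145:220,280:340]),z(get_image("side")[190:265,240:310])]))
E
```

```text
t 8.3167 pos [0.4142 0.1025 0.1541] yaw -6.32 tilt [ 0.0033 -0.0004 -1.    ] q [-0.0304  0.2314 -0.395   2.1018  0.1221  0.8262 -2.1798] F [ 0.8969 -0.8795 -0.2019] [ 0.0401  0.0678 -0.0137] 0.1924468252579614
[(0.55, [428.5, 232.1], array([[ 0.40045597, -0.34005162,  0.02      ]])), (0.53, [309.5, 163.1], array([[0.64266285, 0.08031627, 0.02      ]]))]
[]
```

View pics/c3.png

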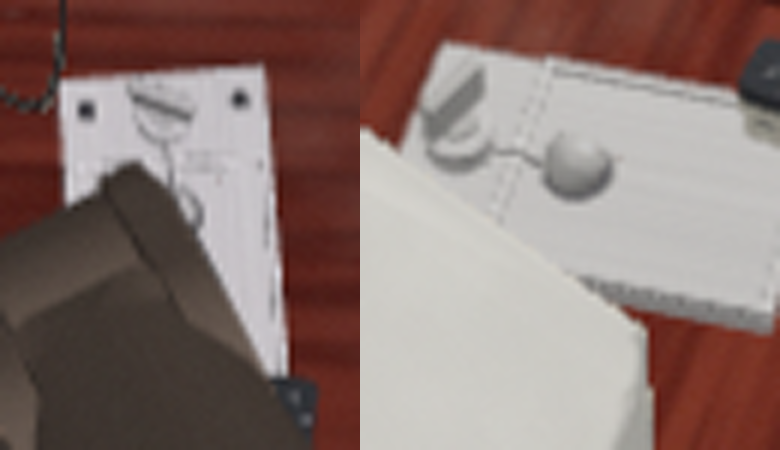

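The side view shows the ball sunk in the pocket at crop (577,163), full pixel (276,217), with the dark pocket edge round it. The wing is unmoved. Next is the wing.

```bash
python3 go.py .641 .089 .13 67
```

```text
t 8.6167 pos [0.4142 0.1021 0.1518] yaw -6.4 tilt [-0.0017  0.0003 -1.    ] q [-0.0304  0.2374 -0.3936  2.101   0.1222  0.8261 -2.1798] F [-0.2725 -0.5154 -0.5583] [ 0.0383  0.0071 -0.0213] 0.19379216207289357
[0.641, 0.089, 0.13, 67.0] [ 0.2268 -0.0123  0.0214] [-0.0008  0.0017 -1.2811]
```

Call:
jog_arm:
  motion:
    - [[0.03,-0.002,0.0,0,0,-0.12,0.13],[0.06,-0.003,0.0,0,0,-0.24,0.13],[0.09,-0.005,0.0,0,0,-0.36,0.13],[0.12,-0.006,0.0,0,0,-0.48,0.13],[0.15,-0.008,0.0,0,0,-0.6,0.13],[0.18,-0.009,0.0,0,0,-0.72,0.13],[0.2,-0.011,0.0,0,0,-0.84,0.13],[0.215,-0.012,0.01,0,0,-0.96,0.13],[0.222,-0.012,0.02,0,0,-1.08,0.13],[0.227,-0.012,0.021,0,0,-1.2,0.13]]

```text
clock: 9.45
position: [0.6412, 0.0881, 0.1282]
ee_rot: [-2.682, -1.632, 0.006]
force: [-0.2, -0.4, -0.6]
width: 0.434
gripper_force: 0.0
```

Call:
jog_arm:
  motion:
    - [[0,0,0,0,0,-0.08,0.13],[0,0,0,0,0,-0.08,0.13],[0,0,0,0,0,-0.08,0.13]]

```text
clock: 9.7
position: [0.6409, 0.0888, 0.1306]
ee_rot: [-2.622, -1.728, 0.002]
force: [0.6, -1.2, -0.6]
width: 0.435
gripper_force: 0.0
```

```bash
python3 go.py .641 .089 .075 67 .641 .089 .040 67
```

```text
t 9.7 pos [0.6409 0.0888 0.1306] yaw 66.78 tilt [-0.0003 -0.0017 -1.    ] q [ 0.1548  0.6318 -0.5874  1.5865  0.3873  1.0436 -0.9464] F [ 0.6219 -1.1735 -0.5615] [ 0.0072 -0.1046 -0.0362] 0.4347031827540415
[0.641, 0.089, 0.075, 67.0] [0.0002 0.0001 0.0556] [-0.0017  0.0003 -0.0039]
[0.641, 0.089, 0.04, 67.0] [0.0003 0.0001 0.0906] [-0.0017  0.0003 -0.0039]
```

Call:
jog_arm:
  motion:
    - [[0,0,0.025,0,0,0,0.13],[0,0,0.05,0,0,0,0.13],[0,0,0.06,0,0,0,0.13],[0,0,0.068,0,0,0,0.13],[0,0,0.075,0,0,0,0.13],[0,0,0.075,0,0,0,0.13]]

```text
clock: 10.2
position: [0.6408, 0.089, 0.056]
ee_rot: [-2.621, -1.732, 0.002]
force: [-0.6, 0.1, -0.4]
width: 0.433
gripper_force: 0.0
```

Call:
jog_arm:
  motion:
    - [[0,0,0.005,0,0,0,0.13],[0,0,0.01,0,0,0,0.13],[0,0,0.015,0,0,0,0.13],[0,0,0.015,0,0,0,0.13],[0,0,0.015,0,0,0,0.13]]

```text
clock: 10.62
position: [0.641, 0.0889, 0.0416]
ee_rot: [-2.62, -1.733, 0.001]
force: [-0.0, -0.6, 0.1]
width: 0.435
gripper_force: 0.0
```

No contact. Now I close on the wing gently.

Call:
jog_arm:
  motion:
    - [[0,0,0,0,0,0,0.5],[0,0,0,0,0,0,0.6],[0,0,0,0,0,0,0.7],[0,0,0,0,0,0,0.8],[0,0,0,0,0,0,0.9],[0,0,0,0,0,0,1],[0,0,0,0,0,0,1],[0,0,0,0,0,0,1],[0,0,0,0,0,0,1]]
  force: 12

```text
clock: 11.37
position: [0.6391, 0.0903, 0.0418]
ee_rot: [-2.617, -1.734, 0.003]
force: [-7.0, 2.9, 6.1]
width: 0.097
gripper_force: 12.0
```

```bash
python3 go.py
```

```text
t 11.3667 pos [0.6391 0.0903 0.0418] yaw 67.04 tilt [-0.0006 -0.003  -1.    ] q [ 0.1251  0.7264 -0.543   1.661   0.4568  0.8866 -1.0016] F [-6.9992  2.9324  6.0515] [ 0.4141  1.4367 -0.0042] 0.09699568775747984
```

Call:
jog_arm:
  motion:
    - [[0,-0.002,0,0,0,0,1],[0,-0.002,0,0,0,0.06,1],[0,-0.002,0,0,0,0.12,1],[0,-0.002,0,0,0,0.18,1],[0,-0.002,0,0,0,0.24,1],[0,-0.002,0,0,0,0.3,1],[0,-0.002,0,0,0,0.36,1],[0,-0.002,0,0,0,0.42,1],[0,-0.002,0,0,0,0.45,1],[0,-0.002,0,0,0,0.45,1]]

```text
clock: 12.2
position: [0.6389, 0.0904, 0.0418]
ee_rot: [-2.941, -1.105, 0.0]
force: [-3.2, 1.7, 2.4]
width: 0.096
gripper_force: 12.0
```

```bash
python3 go.py
```

```text
t 12.2 pos [0.6389 0.0904 0.0418] yaw 41.18 tilt [-0.0001 -0.0004 -1.    ] q [ 0.0546  0.6998 -0.4286  1.671   0.3634  0.851  -1.3795] F [-3.246   1.7356  2.3669] [0.4119 0.6032 0.1684] 0.09592081620410713
```

Call:
jog_arm:
  motion:
    - [[0,0,0,0,0,0.04,1],[0,0,0,0,0,0.08,1],[0,0,0,0,0,0.12,1],[0,0,0,0,0,0.15,1],[0,0,0,0,0,0.15,1]]

```text
clock: 12.62
position: [0.6385, 0.0901, 0.0418]
ee_rot: [-3.015, -0.882, 0.002]
force: [-5.4, 1.5, 5.2]
width: 0.126
gripper_force: 13.4
```

```bash
python3 go.py
```

```text
t 12.6167 pos [0.6385 0.0901 0.0418] yaw 32.61 tilt [-0.001  -0.0004 -1.    ] q [ 0.0309  0.6927 -0.3903  1.6735  0.3314  0.8425 -1.5028] F [-5.4196  1.4767  5.2039] [0.3401 1.1533 0.2827] 0.12577236960637445
```

The fingers were forced open by 2.8 mm over 19 mm of pad, so the wing stopped at a tool yaw of about 41°, and the torque rose to 0.28 N m. It has bottomed. Now I back off by 0.145 rad of skew plus 1.57 rad.

Call:
jog_arm:
  motion:
    - [[0,0,0,0,0,-0.05,1],[0,0,0,0,0,-0.1,1],[0,0,0,0,0,-0.15,1],[0,0,0,0,0,-0.25,1],[0,0,0,0,0,-0.35,1],[0,0,0,0,0,-0.45,1],[0,0,0,0,0,-0.55,1],[0,0,0,0,0,-0.65,1],[0,0,0,0,0,-0.75,1],[0,0,0,0,0,-0.85,1]]

```text
clock: 13.45
position: [0.6393, 0.0902, 0.0418]
ee_rot: [-2.377, -2.054, -0.001]
force: [-3.3, 3.6, 2.4]
width: 0.098
gripper_force: 12.0
```

```bash
python3 go.py .639 .0904 .0418 131
```

```text
t 13.45 pos [0.6393 0.0902 0.0418] yaw 81.67 tilt [ 0.0008  0.0001 -1.    ] q [ 0.1627  0.7415 -0.6059  1.6604  0.5111  0.9028 -0.7892] F [-3.2906  3.5862  2.3633] [ 0.5118  0.5833 -0.0623] 0.09818666690372509
[0.639, 0.0904, 0.0418, 131.0] [ 0.0001 -0.0003  0.    ] [ 0.0004 -0.0007 -0.861 ]
```

Call:
jog_arm:
  motion:
    - [[0,0,0,0,0,-0.1,1],[0,0,0,0,0,-0.2,1],[0,0,0,0,0,-0.3,1],[0,0,0,0,0,-0.4,1],[0,0,0,0,0,-0.5,1],[0,0,0,0,0,-0.6,1],[0,0,0,0,0,-0.7,1],[0,0,0,0,0,-0.8,1],[0,0,0,0,0,-0.86,1],[0,0,0,0,0,-0.86,1]]

```text
clock: 14.28
position: [0.6397, 0.0904, 0.0418]
ee_rot: [1.308, 2.856, 0.003]
force: [-1.5, 3.5, 1.3]
width: 0.098
gripper_force: 12.0
```

```bash
python3 go.py
```

```text
t 14.2833 pos [0.6397 0.0904 0.0418] yaw 130.8 tilt [ 0.0008  0.0017 -1.    ] q [ 0.2753  0.8085 -0.8081  1.6495  0.6773  0.9837 -0.0567] F [-1.4749  3.5145  1.2526] [0.6866 0.0762 0.045 ] 0.09792588835006785
```

Call:
jog_arm:
  motion:
    - [[0,0,0,0,0,0,0.5],[0,0,0,0,0,0,0.3],[0,0,0,0,0,0,0.3],[0,0,0,0,0,0,0.3],[0,0,-0.01,0,0,0,0.3],[0,0,-0.03,0,0,0,0.3],[0,0,-0.06,0,0,0,0.3],[0,0,-0.1,0,0,0,0.3],[0,0,-0.13,0,0,0,0.3],[0,0,-0.13,0,0,0,0.3]]

```text
clock: 15.12
position: [0.6421, 0.0919, 0.1796]
ee_rot: [1.311, 2.847, 0.01]
force: [0.8, 1.5, 0.4]
width: 0.35
gripper_force: 0.0
```

```bash
python3 go.py .42 .09 .2 60
```

```text
t 15.1167 pos [0.6421 0.0919 0.1796] yaw 130.55 tilt [-0.0041  0.0092 -0.9999] q [ 0.3195  0.6706 -0.8965  1.5266  0.5495  1.2007  0.0394] F [0.849  1.5049 0.4467] [ 0.0451 -0.2077 -0.004 ] 0.3504204958620588
[0.42, 0.09, 0.2, 60.0] [ 0.1429 -0.1698 -0.0226] [ 0.0105 -0.002   1.2313]
```

Call:
jog_arm:
  motion:
    - [[0.02,-0.025,-0.01,0,0,0.12,0.3],[0.04,-0.05,-0.02,0,0,0.24,0.3],[0.06,-0.075,-0.02,0,0,0.36,0.3],[0.08,-0.095,-0.02,0,0,0.48,0.3],[0.1,-0.12,-0.02,0,0,0.6,0.3],[0.12,-0.14,-0.02,0,0,0.72,0.3],[0.135,-0.16,-0.02,0,0,0.84,0.3],[0.143,-0.17,-0.02,0,0,0.95,0.3],[0.143,-0.17,-0.02,0,0,0.95,0.3],[0.143,-0.17,-0.02,0,0,0.95,0.3]]

```text
clock: 15.95
position: [0.4173, 0.0878, 0.1925]
ee_rot: [2.469, 1.939, 0.001]
force: [0.8, 0.3, 0.5]
width: 0.35
gripper_force: 0.0
```

```bash
python3 go.py;python3 - <<'E'
from h import *
z=lambda im:cv2.resize(im[:,:,::-1],None,fx=6,fy=6,interpolation=cv2.INTER_CUBIC)
cv2.imwrite("pics/c4.png",np.hstack([z(get_image("top")[145:220,280:340]),z(get_image("side")[190:265,240:310])]))
E
```

```text
t 15.95 pos [0.4173 0.0878 0.1925] yaw 76.28 tilt [-0.0006  0.0021 -1.    ] q [ 0.3806  0.251  -0.8336  2.0261  0.2292  0.9561 -0.8102] F [0.7793 0.3382 0.4643] [ 0.029  -0.1404 -0.03  ] 0.3496625008834403
```

View pics/c4.png

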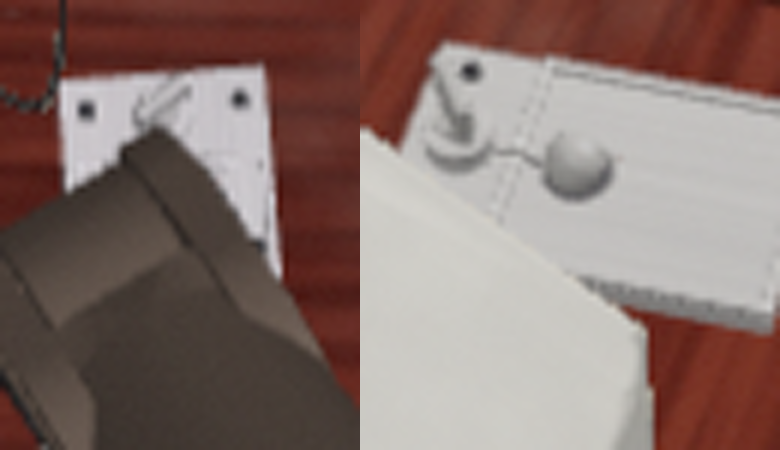

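The ball is still in its pocket at crop (577,163). The wing now lies at a world yaw of about 128°, a quarter turn from the stop at 41°, and the arm is clear, so I am handing in.

```bash
python3 -c "
from cell import *
print(sign_off())"
```

```text
the job is handed in; nothing more can be done
None
```

The job is handed in (no verdict was returned): the ball was rolled into its pocket, and the clamp screw was turned down to its stop and backed off about a quarter turn, at about 16 s of the 58 s allowed; the last picture shows the ball in place and the arm clear.

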